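# Move the paper stop of a desk punch to the marked hole and clamp it

## Task

Move the desk punch's sliding paper stop to the index hole marked by the arrow-shaped tab: pull up the round index plunger, slide the stop along its rail and let the plunger drop fully home in that hole. Then, with the stop there, lock it with the T-bar clamp knob: turn the knob backwards (anticlockwise from above) until it drops into its thread start, then turn it forwards (clockwise) until it comes to its stop. Leave the things standing beside the punch where they are.

Things in the scene. Friction and masses are not known exactly. Their poses are not given: they have to be found in the camera images.
- punch: Fixed grey desk punch; dark base plate 250 (x) x 340 (y) x 20 mm. Origin: on the table under the rail's middle; its y runs along the rail towards the punch head (y 110 to 220, 148 mm high). Index rail, top 30 mm up, at x = -50 with a 32 mm park slot centred at y = 50 and two 12 mm holes at y = 0 and y = -50 mm. The sliding stop, plunger and clamp knob sit on it.
- stop (a joint): Sliding paper stop: dark steel bar 170 (punch x) x 44 mm (y), top 50 mm above the table, fence strip on its +y edge to 60 mm. Value in m along punch -y: 0 = stop's middle at the park slot, punch y = 50 mm (starts within 10 mm of it), 0.050 = middle hole, 0.100 = far hole. About 2 N friction; the plunger's pin holds it in a hole with 2 mm play either way.
- stop_mark (a point): Small aluminium pointer at the +x end of the stop, on its middle line, 95 mm in punch x, 50 mm above the table; it moves with the stop. Its punch y equals the arrow tab's when the stop is at the marked hole.
- plunger_grip (a point): Middle of the index plunger's round black knob: 30 mm diameter, 29 mm tall, vertical, at punch x = -50 mm on the stop's middle line. This point is 80 mm above the table with the plunger home (knob spans 64 to 93 mm; below it a 24 mm wide steel collar).
- plunger (a joint): Index plunger in m: 0 = home, pin 8 mm deep in hole or slot; grows as it is pulled up, 0.014 at most. A spring pulls it down, 3 N at home, 6 N fully up. The stop slides freely while it is above 0.009. Let go between holes it rests on the rail at 0.008; over a hole its rounded pin snaps home.
- clamp_grip (a point): Grip point on the vertical axis of the black T-bar clamp knob, at punch x = 55 mm on the stop's middle line. Bar 76 mm long, 14 thick, 36 tall, on a 52 mm disc; the bar spans 24 mm below to 12 mm above this point. Height above the table: 126 mm at the start, 118 after the click, 114 clamped. The point's y axis lies along the bar.
- clamp (a joint): Turn of the clamp knob in rad, clockwise from above (forwards) positive. 0: bar along punch y (the rail), middle of the thread start; pi/2: end stop, bar along punch x. Range -0.3 to pi/2. Starts at 0.5 to 1.2, resting on top of the thread: forwards from there it never engages. It can drop into the thread start only between -0.3 and 0.15. Takes about 0.03 Nm.
- clamp_lift (a joint): How far the clamp knob has sunk, in m: 0 = standing proud (start), 0.008 = dropped into the thread start (click), then 0.004 more while turned forwards from 0.3 to 1.5 rad; 0.012 = clamped. Captive: cannot be lifted off. Sinks by its own 1.5 N weight, so fingers holding it must lower with it (or let go) for it to drop, and follow it down as it turns forwards.
- arrow_tab: Flat steel arrow-shaped tab (36 mm long, 28 mm wide, 4 mm thick) on the base plate at punch x = 106 mm, pointing to -x (punch) at the wanted index hole: its punch y is 0 or -50 mm. Origin: on the base plate, 18 mm behind the arrow's tip. Same axes as the punch. Fixed.
- round_tab: Flat round steel tab (28 mm diameter, 4 mm thick) at the other hole, not wanted. Origin: centre of its underside. Fixed.
- label_roll: Bystander: white roll of labels standing on end beside the punch head, 100 mm diameter, 60 mm high. Origin: centre of its underside.
- stapler: Bystander: black desk stapler 190 x 42 x 65 mm beyond the rail's far end. Origin: centre of its underside.
- staple_box: Bystander: cardboard staple box 100 x 60 x 40 mm behind the punch (its +x side). Origin: centre of its underside.

How it is judged:
By the outcome, as a careful person would: the job done as asked, in the order asked, and still so for the second after the job is handed in, with the robot touching nothing.
It also fails if it takes over 54 s, if anything falls off the work surface, if the arm or the gripper's body presses on something with over 40 N, if the wrist force passes 120 N, or if a joint passes its speed limit or range.

## Robot

A 6-joint arm with a two-finger parallel gripper is mounted at the origin on the work surface. World frame = base frame: x ahead of the robot, y to its left, z up, the work surface at z = 0. Lengths are in m, angles in rad, forces in N, time in s.
With the tool pointing down it reaches from about 0.35 to 0.775 m from the base axis. Payload 7.3 kg.
Tool frame: the origin (TCP) lies at the very end of the fingers, on their centre line; the grasp point (between the pads) lies 19 mm behind it (robot.tcp_to_grasp is the distance from the TCP to the grasp point, in m); z points along the fingers, y is the direction in which the jaws open and shut (so a half turn about z gives the same grasp; the last joint's range is limited). The gripper opens to 92 mm and grips with 3 to 60 N. Pads are 19 mm wide; open, the fingers measure 130 mm over their backs; the gripper's body (75 mm by 190 mm) begins 47 mm behind the grasp point.
Start: joints at [-1.326, 0.342, 1.524, -0, 1.275, -0.146], TCP at [0.2, -0.485, 0.227] pointing down, gripper open.
Joint ranges: [-2.53, 2.53], [-0.77, 2.02], [0.04, 2.7], [-1, 4.14], [0.28, 2.66], [-3.11, 3.11]. Speed limits (rad/s): [2.57, 2.57, 3.14, 3.14, 3.14, 3.14].

## Interface

Orientations are given as [roll, pitch, yaw] about the fixed x, y, z axes, in that order (R = Rz(yaw) Ry(pitch) Rx(roll)).
In Python, from cell import robot gives the robot as it stands.
- The arm moves only by the tool arm_command, never from a script. Its argument "motion" is a list that holds one entry, the list of rows, each a list of 7 numbers: the turn, a rotation vector about the tool's x, y, z in units of 90 degrees (1.0 is 90 degrees), then the shift along the tool's x, y, z in units of 30 cm (1.0 is 30 cm), then the opening, from -1 (shut) to 1 (fully open). In form: [[[wx, wy, wz, tx, ty, tz, grip], ...]]. A call has 1 to 8 rows; each row is the pose to reach, as a shift and turn from the pose commanded when the call began, along the tool's axes at that moment; what a row does not reach only later rows make up. A row lasts 1/10 s, in which the tool goes at most 50 mm and 8.59 degrees, less where a joint would pass 70% of its speed; a pose out of reach is approached as far as the arm can. A call with a number of a shift or a turn outside -1 to 1 is refused whole. A call with a gripper value outside its range is refused whole. The fingers move at their own pace and stop on an object; "grip_force" is the grip in N (left out, the last holds). Time passes only in rows, so rows that repeat a pose let the fingers close. It gives the time, the measured TCP pose, the force and the opening at its end, in the units of the state.
- robot.observe(): the state, without advancing time (a new reading comes with each control period).
- robot.read_camera(name): name is "scene" or "top"; returns a dict with "image" (420x560x3 uint8, red, green, blue), "z_map" (420x560 float32, m along the optical axis (not along the pixel's ray), 0 where there is no reading), "fov_y" (degrees; the focal length in pixels is half the picture's height over the tangent of half this angle, whatever the lens; pixels are square), "cx", "cy" (the principal point, pixels), "cam_to_world" (4x4, takes a point from camera to world coordinates). Camera axes: x right, y down, z forward; pixel columns grow to the right and rows downward; lengths in m; the calibration is good to about 2 mm. A picture is of the moment at which its call begins.
- robot.hand_in(): hands the job in, once; it reports no verdict.
The state is a dict: "time": time; "qpos": joint angles; "qvel": joint speeds; "joint_efforts": joint torques, N m; "tool_pos": TCP position; "tool_rot": TCP orientation; "contact_force": force on the tool from outside, world axes, zero at the start; "torque": the same for the moment, N m; "opening": finger opening in m.
Only numpy, scipy, OpenCV 4.12 (cv2) and the standard library are available. Lean on these libraries where they do the work, as an engineer would, in place of code of your own. Each camera call takes 0.05 s, during which the arm holds its last target.

## Working session

There is one attempt and no reset: what is moved stays moved. The work goes in short steps, Python scripts to look and compute and a tool call to move; the robot and the scene stay as the last step left them, time stands still between calls to the robot, and variables do not carry over. Pictures are saved under pics/ and viewed, and the job is handed in when it is done.

Besides the shell and the picture viewer there is one more tool, called after "Emit:" by a JSON object that holds its "fn" and its "kwargs". arm_command: Moves the arm, as the interface text tells. Its arguments: {"type":"object","properties":{"motion":{"type":"array"},"grip_force":{"type":"number"}},"required":["motion"]}

```bash
ls; mkdir -p pics; python3 - <<'E'
from cell import robot
import cv2,numpy as np
print(robot.observe())
for n in("scene","top"):
    d=robot.read_camera(n)
    cv2.imwrite(f"pics/{n}0.png",d["image"][:,:,::-1])
    np.savez(f"{n}0.npz",**d)
    print(n,d["fov_y"],d["cx"],d["cy"],d["cam_to_world"])
E
```

```text
pics
{'time': 0.0, 'qpos': array([-1.32601486e+00,  3.42732972e-01,  1.52502874e+00,  1.09446036e-05,
        1.27540940e+00, -1.46010191e-01]), 'qvel': array([ 0.00046627, -0.00056999, -0.00083967,  0.00028169,  0.00056618,
       -0.00191106]), 'joint_efforts': array([-7.85190005e-04, -4.31247568e+01, -2.44218707e+01,  7.16704270e-02,
        5.58520365e-02, -1.41845526e-04]), 'tool_pos': array([ 0.19990013, -0.4850035 ,  0.22603556]), 'tool_rot': array([-3.14003251e+00, -2.40006906e-04,  3.90788274e-01]), 'contact_force': array([-0.91339582, -1.06678867,  0.0240681 ]), 'torque': array([0.053158  , 0.02491365, 0.02050693]), 'opening': 0.09149859380527144}
scene 46.960830001223876 287.8803083943004 206.85866827557362 [[ 0.63001555  0.44265559 -0.63807244  1.25398619]
 [ 0.77657046 -0.35452772  0.52081514 -0.46824338]
 [ 0.00432736 -0.82362985 -0.56711123  0.65290425]
 [ 0.          0.          0.          1.        ]]
top 55.97531717363347 274.03041679406965 213.82740011287626 [[-0.00638282 -0.99633329  0.08531845  0.54794959]
 [-0.99986627  0.0076435   0.0144577   0.06580771]
 [-0.01505682 -0.08521476 -0.99624883  0.96367226]
 [ 0.          0.          0.          1.        ]]
```

View pics/scene0.png

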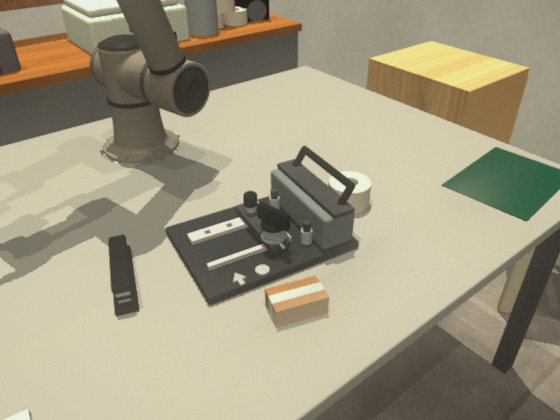

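View pics/top0.png

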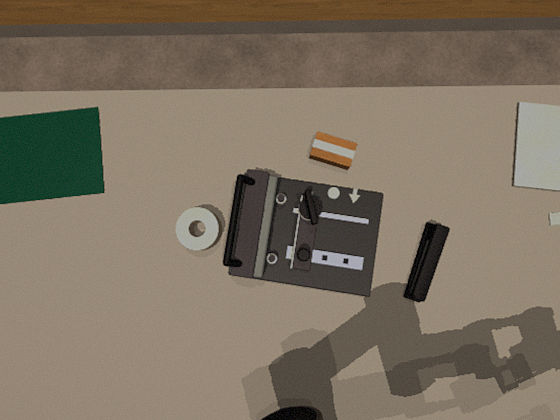

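The top view shows the punch head at left (col ~250), the arrow tab at (354,196) and the round tab at (334,193). The arrow is farther from the head, so the far hole (stop = 0.100) is the wanted one. I'll enlarge the picture to measure.

```bash
python3 - <<'E'
import cv2
i=cv2.imread("pics/top0.png")[160:300,220:400]
cv2.imwrite("pics/top0c.png",cv2.resize(i,None,fx=4.2,fy=4.2,interpolation=cv2.INTER_CUBIC))
i=cv2.imread("pics/scene0.png")[145:300,160:360]
cv2.imwrite("pics/scene0c.png",cv2.resize(i,None,fx=3.8,fy=3.8,interpolation=cv2.INTER_CUBIC))
E
```

```text
(no output)
```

View pics/top0c.png

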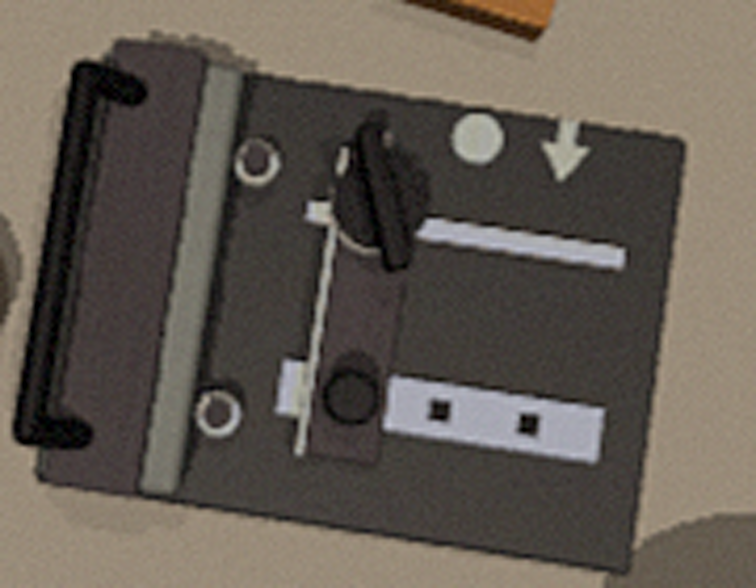

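View pics/scene0c.png

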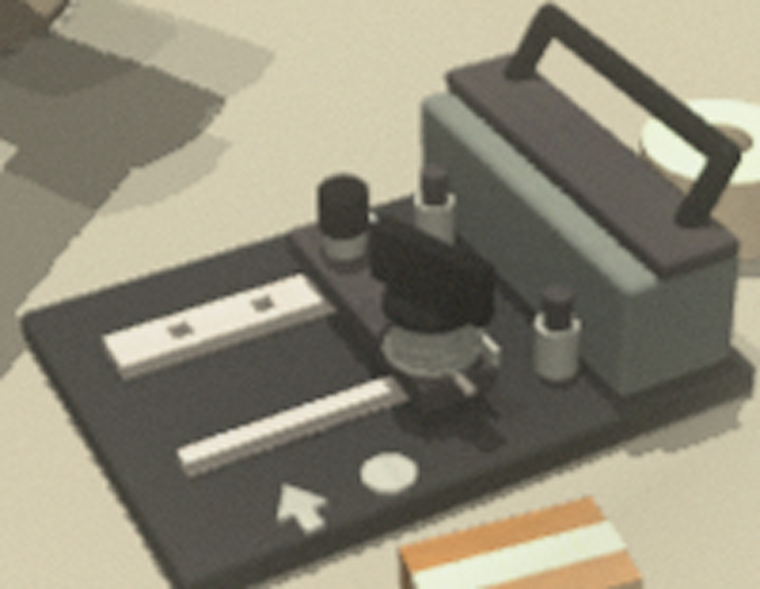

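```bash
cat > h.py <<'E'
import numpy as np
def ray(d,u,v,z):
    H=d["image"].shape[0]; f=H/2/np.tan(np.radians(float(d["fov_y"]))/2)
    T=d["cam_to_world"]; r=T[:3,:3]@np.array([(u-d["cx"])/f,(v-d["cy"])/f,1.]); o=T[:3,3]
    return o+r*(z-o[2])/r[2]
E
python3 - <<'E'
from h import *
d=dict(np.load("top0.npz")); s=dict(np.load("scene0.npz"))
pt=lambda c,r,z: ray(d,220+(c+.5)/4.2-.5,160+(r+.5)/4.2-.5,z)
ps=lambda c,r,z: ray(s,160+(c+.5)/3.8-.5,145+(r+.5)/3.8-.5,z)
src=np.array([[-50,0],[-50,-50],[110,0],[88,-50],[125,-120],[-125,-120]])/1e3
obs=[pt(440,410,.03),pt(529,424,.03),pt(478,138,.024),pt(562,180,.024),pt(685,140,.02),pt(630,570,.02)]
obs2=[ps(263,303,.03),ps(180,330,.03),ps(389,472,.024),ps(286,485,.024),ps(185,590,.02),ps(24,318,.02)]
def fit(S,O):
    S=np.array(S);O=np.array(O)[:,:2]
    a=S-S.mean(0);b=O-O.mean(0)
    th=np.arctan2((a[:,0]*b[:,1]-a[:,1]*b[:,0]).sum(),(a*b).sum())
    R=np.array([[np.cos(th),-np.sin(th)],[np.sin(th),np.cos(th)]])
    t=O.mean(0)-R@S.mean(0); return th,t,R,(O-(S@R.T+t))*1e3
for o in(obs,obs2):
    th,t,R,e=fit(src,o);print(th,t);print(e.round(1))
    P=lambda w:((R.T@(w[:2]-t))*1e3).round(1)
    if o is obs:
        print("plunger",pt(352,393,.093),P(pt(352,393,.093)))
        a,b=pt(372,127,.138),pt(397,268,.138);m=(a+b)/2
        print("clamp",m,P(m),P(b)-P(a))
    else:
        print("plunger",P(ps(344,186,.093)), "clamp ends?")
E
```

```text
-0.15484796928169262 [ 0.5736688  -0.04546201]
[[ 0.6 -0.3]
 [ 0.2 -0.3]
 [-3.8 -0.6]
 [ 1.2 -1.7]
 [-1.7  1.8]
 [ 3.4  1.1]]
plunger [0.53548085 0.0145927  0.093     ] [-47.   53.4]
clamp [ 6.33320273e-01 -1.89634424e-04  1.38000000e-01] [52.  53.9] [-68.3 -22.3]
-0.14931190518861537 [ 0.57541722 -0.04599723]
[[-0.7  1. ]
 [-1.   0.6]
 [-5.  -0.5]
 [-0.5 -0.6]
 [ 0.7 -2. ]
 [ 6.5  1.4]]
plunger [-48.8  54.1] clamp ends?
```

```bash
cat >> h.py <<'E'
def fit(S,O):
    S=np.array(S);O=np.array(O)[:,:2]
    a=S-S.mean(0);b=O-O.mean(0)
    th=np.arctan2((a[:,0]*b[:,1]-a[:,1]*b[:,0]).sum(),(a*b).sum())
    R=np.array([[np.cos(th),-np.sin(th)],[np.sin(th),np.cos(th)]])
    t=O.mean(0)-R@S.mean(0); return th,t,R,(O-(S@R.T+t))*1e3
E
python3 - <<'E'
from h import *
d=dict(np.load("top0.npz")); s=dict(np.load("scene0.npz"))
pt=lambda c,r,z: ray(d,220+(c+.5)/4.2-.5,160+(r+.5)/4.2-.5,z)
ps=lambda c,r,z: ray(s,160+(c+.5)/3.8-.5,145+(r+.5)/3.8-.5,z)
src=np.array([[-50,0],[-50,-50],[106,0],[88,-50]])/1e3
obs=[pt(440,410,.03),pt(529,424,.03),pt(478,138,.024),pt(562,180,.024)]
obs2=[ps(263,303,.03),ps(180,330,.03),ps(389,472,.024),ps(286,485,.024)]
th,t,R,e=fit(np.r_[src,src],obs+obs2);print(th,t);print(e.round(1))
P=lambda w:((R.T@(w[:2]-t))*1e3).round(1)
print(P(pt(352,393,.093)),pt(352,393,.093),P(ps(344,186,.093)),ps(344,186,.093))
for y in(.053,-.05):print(y,R@[-.05,y]+t,R@[.055,y]+t)
# depth based: knob top points
f=210/np.tan(np.radians(float(d["fov_y"]))/2)
T=d["cam_to_world"];v,u=np.mgrid[160:300,220:400];z=d["z_map"][160:300,220:400]
X=np.stack([(u-d["cx"])/f*z,(v-d["cy"])/f*z,z],-1)@T[:3,:3].T+T[:3,3]
p=(X[...,:2]-t)@R
for nm,x0,r,lo,hi in(("pl",-.05,.025,.087,.1),("cl",.055,.05,.13,.15)):
    m=(X[...,2]>lo)&(X[...,2]<hi)&(np.hypot(p[...,0]-x0,p[...,1]-.053)<r)
    q=p[m];print(nm,m.sum(),q.mean(0),X[m].mean(0), q.min(0),q.max(0))
    if nm=="cl":
        w,V=np.linalg.eigh(np.cov(q.T));print(V[:,1],np.arctan2(*V[:,1]),np.sqrt(w*12))
E
```

```text
-0.1597627459791859 [ 0.57463113 -0.04602917]
[[-0.4 -0. ]
 [-0.5 -0. ]
 [-0.7 -0.1]
 [ 0.6 -0.8]
 [-0.   0.6]
 [ 0.2  0.1]
 [-0.1  0. ]
 [ 1.   0.3]]
[-48.3  53.6] [0.53548085 0.0145927  0.093     ] [-48.6  53.7] [0.53523272 0.01472146 0.093     ]
0.053 [0.53369933 0.01425007] [ 0.63736216 -0.00245374]
-0.05 [ 0.51731368 -0.08743823] [ 0.62097651 -0.10414205]
pl 140 [-0.04996159  0.05246708] [0.53365247 0.01371783 0.09207746] [-0.06386128  0.03832841] [-0.03618906  0.06703781]<stdin>:19: RuntimeWarning: Mean of empty slice.
  ret = um.true_divide(
Traceback (most recent call last):
ValueError: zero-size array to reduction operation minimum which has no identity
```

```bash
python3 - <<'E'
from h import *
d=dict(np.load("top0.npz"))
th=-.1598;t=np.array([.57463,-.04603]);R=np.array([[np.cos(th),-np.sin(th)],[np.sin(th),np.cos(th)]])
f=210/np.tan(np.radians(float(d["fov_y"]))/2)
T=d["cam_to_world"];v,u=np.mgrid[160:300,220:400];z=d["z_map"][160:300,220:400]
X=np.stack([(u-d["cx"])/f*z,(v-d["cy"])/f*z,z],-1)@T[:3,:3].T+T[:3,3]
p=(X[...,:2]-t)@R
n=np.hypot(p[...,0]-.055,p[...,1]-.053)<.05
print(np.histogram(X[n][:,2],bins=np.arange(0,.16,.005)), (z==0).sum())
print("head/handle max z",X[...,2].max())
m=n&(X[...,2]>.118)
q=p[m];print(m.sum(),q.mean(0),np.median(X[m][:,2]))
w,V=np.linalg.eigh(np.cov(q.T));print(V[:,1],np.arctan2(*V[:,1]),np.sqrt(w*12))
E
```

```text
(array([  0,   0,   1, 283, 241,  30,  45,   1,   0, 107,  94,  20,  20,
         0,   0,   8, 203,  44,   7,   5,   8,   6,  31, 199,   4,   0,
         0,   0,   0,   0,   0]), array([0.   , 0.005, 0.01 , 0.015, 0.02 , 0.025, 0.03 , 0.035, 0.04 ,
       0.045, 0.05 , 0.055, 0.06 , 0.065, 0.07 , 0.075, 0.08 , 0.085,
       0.09 , 0.095, 0.1  , 0.105, 0.11 , 0.115, 0.12 , 0.125, 0.13 ,
       0.135, 0.14 , 0.145, 0.15 , 0.155])) 100
head/handle max z 0.9636722563772365
51 [0.05653641 0.05259382] 0.11882110884304808
[-0.92735294 -0.37418783] -1.9543171528466199 [0.01116195 0.07463613]
```

```bash
python3 - <<'E'
from h import *
import cv2
th=-.1598;t=np.array([.57463,-.04603]);R=np.array([[np.cos(th),-np.sin(th)],[np.sin(th),np.cos(th)]])
d=dict(np.load("scene0.npz"))
f=210/np.tan(np.radians(float(d["fov_y"]))/2)
T=d["cam_to_world"];v,u=np.mgrid[0:420,0:560];z=d["z_map"]
X=np.stack([(u-d["cx"])/f*z,(v-d["cy"])/f*z,z],-1)@T[:3,:3].T+T[:3,3]
p=(X[...,:2]-t)@R
n=(np.hypot(p[...,0]-.055,p[...,1]-.053)<.045)&(z>0)
h,b=np.histogram(X[n][:,2],bins=np.arange(0,.16,.004));print(dict(zip(b.round(3),h)))
n=(abs(p[...,0])<.12)&(p[...,1]>.115)&(p[...,1]<.215)&(z>0)
h,b=np.histogram(X[n][:,2],bins=np.arange(0,.26,.01));print(dict(zip(b.round(3),h)))
for H in (.118,.138):
  w=np.array([.055,.053]);
  for nm in("top0","scene0"):
    D=dict(np.load(nm+".npz"));Ti=np.linalg.inv(D["cam_to_world"]);ff=210/np.tan(np.radians(float(D["fov_y"]))/2)
    for q in(1.2,):
     for sg in(-1,1):
      c=w+sg*.038*np.array([np.sin(q),np.cos(q)]);W=np.r_[R@c+t,H,1];k=Ti@W
      px=np.array([D["cx"]+ff*k[0]/k[2],D["cy"]+ff*k[1]/k[2]])
      s,o=((4.2,np.array([220,160])),(3.8,np.array([160,145])))[nm=="scene0"]
      print(H,nm,sg,((px-o)*s).round())
E
```

```text
{np.float64(0.0): np.int64(0), np.float64(0.004): np.int64(0), np.float64(0.008): np.int64(0), np.float64(0.012): np.int64(0), np.float64(0.016): np.int64(215), np.float64(0.02): np.int64(247), np.float64(0.024): np.int64(19), np.float64(0.028): np.int64(50), np.float64(0.032): np.int64(24), np.float64(0.036): np.int64(46), np.float64(0.04): np.int64(52), np.float64(0.044): np.int64(54), np.float64(0.048): np.int64(172), np.float64(0.052): np.int64(59), np.float64(0.056): np.int64(71), np.float64(0.06): np.int64(30), np.float64(0.064): np.int64(62), np.float64(0.068): np.int64(6), np.float64(0.072): np.int64(3), np.float64(0.076): np.int64(18), np.float64(0.08): np.int64(101), np.float64(0.084): np.int64(97), np.float64(0.088): np.int64(51), np.float64(0.092): np.int64(52), np.float64(0.096): np.int64(49), np.float64(0.1): np.int64(56), np.float64(0.104): np.int64(55), np.float64(0.108): np.int64(55), np.float64(0.112): np.int64(74), np.float64(0.116): np.int64(140), np.float64(0.12): np.int64(0), np.float64(0.124): np.int64(0), np.float64(0.128): np.int64(0), np.float64(0.132): np.i
[... 479 characters left out ...]
: np.int64(817), np.float64(0.1): np.int64(1432), np.float64(0.11): np.int64(87), np.float64(0.12): np.int64(77), np.float64(0.13): np.int64(131), np.float64(0.14): np.int64(400), np.float64(0.15): np.int64(1), np.float64(0.16): np.int64(0), np.float64(0.17): np.int64(0), np.float64(0.18): np.int64(0), np.float64(0.19): np.int64(0), np.float64(0.2): np.int64(0), np.float64(0.21): np.int64(0), np.float64(0.22): np.int64(0), np.float64(0.23): np.int64(0), np.float64(0.24): np.int64(0)}
0.118 top0 -1 [401. 264.]
0.118 top0 1 [368. 120.]
0.118 scene0 -1 [374. 214.]
0.118 scene0 1 [487. 267.]
0.138 top0 -1 [404. 262.]
0.138 top0 1 [370. 114.]
0.138 scene0 -1 [372. 182.]
0.138 scene0 1 [487. 234.]
```

Emit:
{"fn": "arm_command", "kwargs": {"motion": [[[0,0,-0.65,0.83,-0.56,0,0.3],[0,0,-0.65,0.83,-0.56,0,0.3],[0,0,-0.65,0.83,-0.56,0,0.3],[0,0,-0.65,0.83,-0.56,0,0.3],[0,0,-0.65,0.83,-0.56,0,0.3],[0,0,-0.65,0.83,-0.56,0,0.3],[0,0,-0.65,0.83,-0.56,0,0.3],[0,0,-0.65,0.83,-0.56,0,0.3]]]}}

```text
time: 0.9
tool_pos: [0.3668, -0.2338, 0.2266]
tool_rot: [-3.141, -0.0, 1.417]
contact_force: [0.5, 0.3, -0.6]
opening: 0.0599
```

```bash
cat >> h.py <<'E'
from scipy.spatial.transform import Rotation as Ro
def plan(s,pos,yaw=None):
    R=Ro.from_euler('xyz',s["tool_rot"])
    w=R.inv().apply(np.array(pos)-s["tool_pos"])/.3
    rv=np.zeros(3)
    if yaw is not None: rv=(R.inv()*Ro.from_euler('xyz',[np.pi,0,yaw])).as_rotvec()/(np.pi/2)
    print("t",s["time"],"pos",s["tool_pos"].round(4),"rot",s["tool_rot"].round(3),"F",s["contact_force"].round(1),"T",s["torque"].round(2),"op",round(float(s["opening"]),4))
    print("turn",rv.round(3),"shift",w.round(4))
E
python3 -c "
from h import *;from cell import robot
plan(robot.observe(),[.534,.0141,.15],1.411)"
```

```text
t 0.9 pos [ 0.3668 -0.2338  0.2266] rot [-3.141 -0.     1.417] F [ 0.5  0.3 -0.6] T [ 0.   -0.07  0.02] op 0.0599
turn [-0.    -0.     0.004] shift [0.9022 0.4238 0.2551]
```

Emit:
{"fn": "arm_command", "kwargs": {"motion": [[[0,0,0.004,0.902,0.424,0,0.3],[0,0,0.004,0.902,0.424,0,0.3],[0,0,0.004,0.902,0.424,0,0.3],[0,0,0.004,0.902,0.424,0,0.3],[0,0,0.004,0.902,0.424,0,0.3],[0,0,0.004,0.902,0.424,0,0.3],[0,0,0.004,0.902,0.424,0.25,0.3],[0,0,0.004,0.902,0.424,0.25,0.3]]]}}

```text
time: 1.7
tool_pos: [0.534, 0.0121, 0.1485]
tool_rot: [-3.138, 0.001, 1.403]
contact_force: [-0.2, -0.5, -0.9]
opening: 0.0597
```

```bash
python3 -c "
from h import *;from cell import robot;import cv2
d=robot.read_camera('scene');cv2.imwrite('pics/s1.png',cv2.resize(d['image'][60:320,130:430,::-1],None,fx=2.3,fy=2.3))
plan(robot.observe(),[.534,.0141,.07],1.411)"
```

```text
t 1.75 pos [0.5317 0.0116 0.1452] rot [-3.132e+00  1.000e-03  1.402e+00] F [-1.9 -0.  -4.3] T [-0.07  0.01  0.01] op 0.0598
turn [-0.006  0.001 -0.006] shift [0.0097 0.0088 0.2505]
```

View pics/s1.png

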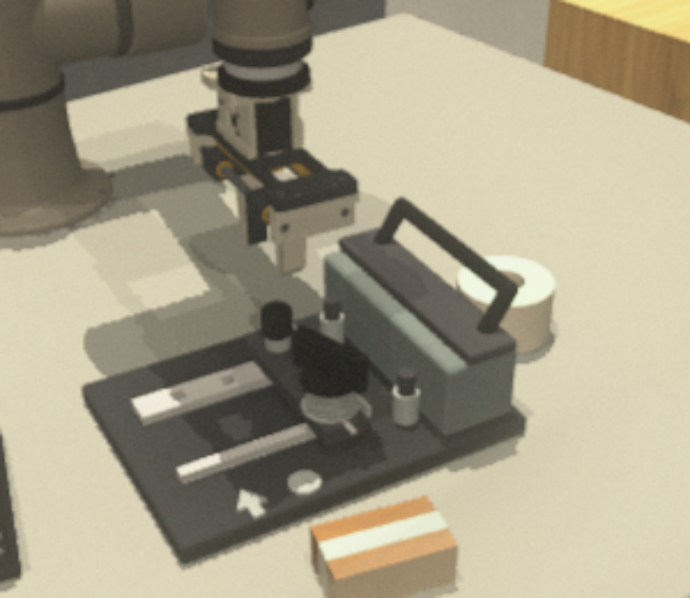

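The picture shows the hand above the plunger knob (275,325) with its jaws along punch x. I'll descend to TCP z 0.07, then settle.

Emit:
{"fn": "arm_command", "kwargs": {"motion": [[[0,0,0,0,0,0,0.3],[0,0,0,0,0,0.05,0.3],[0,0,0,0,0,0.1,0.3],[0,0,0,0,0,0.15,0.3],[0,0,0,0,0,0.2,0.3],[0,0,0,0,0,0.25,0.3],[0,0,0,0,0,0.27,0.3],[0,0,0,0,0,0.27,0.3]]]}}

```text
time: 2.55
tool_pos: [0.5352, 0.0109, 0.0714]
tool_rot: [3.141, 0.0, 1.403]
contact_force: [-0.4, 0.4, -0.2]
opening: 0.0597
```

```bash
python3 -c "
from h import *;from cell import robot;import cv2
d=robot.read_camera('scene');cv2.imwrite('pics/s2.png',cv2.resize(d['image'][100:280,180:400,::-1],None,fx=3,fy=3))
plan(robot.observe(),[.534,.0141,.07],1.411)"
```

```text
t 2.6 pos [0.5355 0.0111 0.0718] rot [3.14  0.    1.404] F [-0.3  0.5  0.4] T [-0.   -0.07 -0.  ] op 0.0599
turn [ 0.001  0.    -0.005] shift [ 0.0091 -0.0065  0.0061]
```

View pics/s2.png

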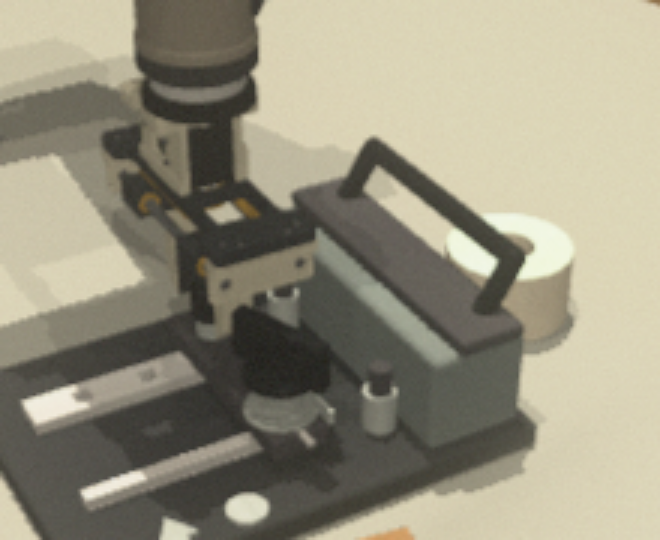

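The fingers straddle the knob, with the gripper body clear of the clamp and the head. I'll trim by 3 mm, then close.

Emit:
{"fn": "arm_command", "kwargs": {"motion": [[[0,0,-0.005,0.009,-0.006,0.004,0.3],[0,0,-0.005,0.009,-0.006,0.004,-0.5],[0,0,-0.005,0.009,-0.006,0.004,-0.8],[0,0,-0.005,0.009,-0.006,0.004,-0.8],[0,0,-0.005,0.009,-0.006,0.004,-0.8],[0,0,-0.005,0.009,-0.006,0.004,-0.8]]], "grip_force": 40}}

```text
time: 3.2
tool_pos: [0.5321, 0.015, 0.0696]
tool_rot: [-3.139, 0.0, 1.414]
contact_force: [-4.7, 0.6, 3.7]
opening: 0.0286
```

```bash
python3 -c "
from h import *;from cell import robot;import cv2
plan(robot.observe(),[.534,.0141,.07],1.411)"
```

```text
t 3.2 pos [0.5321 0.015  0.0696] rot [-3.139  0.     1.414] F [-4.7  0.6  3.7] T [ 0.09  0.79 -0.04] op 0.0286
turn [-0.002  0.     0.002] shift [-0.002   0.0068 -0.0015]
```

Emit:
{"fn": "arm_command", "kwargs": {"motion": [[[0,0,0,0,0.004,-0.01,-0.8],[0,0,0,0,0.004,-0.02,-0.8],[0,0,0,0,0.004,-0.03,-0.8],[0,0,0,0,0.004,-0.04,-0.8],[0,0,0,0,0.004,-0.04,-0.8],[0,0,0,0,0.004,-0.04,-0.8]]]}}

```text
time: 3.8
tool_pos: [0.5321, 0.015, 0.0802]
tool_rot: [-3.136, 0.0, 1.413]
contact_force: [-5.1, 1.6, -6.0]
opening: 0.0287
```

```bash
python3 -c "
from h import *;from cell import robot;import cv2
plan(robot.observe(),[.5173,-.0874,.0812],1.411)
d=robot.read_camera('scene');cv2.imwrite('pics/s3.png',cv2.resize(d['image'][100:280,180:400,::-1],None,fx=3,fy=3))"
```

```text
t 3.8 pos [0.5321 0.015  0.0802] rot [-3.136  0.     1.413] F [-5.1  1.6 -6. ] T [ 0.17  0.82 -0.02] op 0.0287
turn [-0.004  0.     0.002] shift [-0.3448  0.0047 -0.0035]
```

View pics/s3.png

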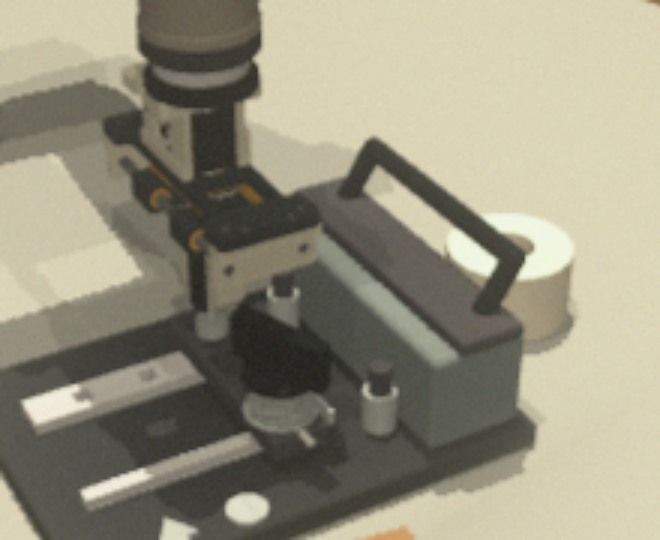

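Emit:
{"fn": "arm_command", "kwargs": {"motion": [[[0,0,0,0,0.003,-0.006,-0.8],[0,0,0,-0.02,0.003,-0.006,-0.8],[0,0,0,-0.05,0.003,-0.006,-0.8],[0,0,0,-0.08,0.003,-0.006,-0.8],[0,0,0,-0.11,0.003,-0.006,-0.8],[0,0,0,-0.13,0.003,-0.006,-0.8],[0,0,0,-0.14,0.003,-0.006,-0.8],[0,0,0,-0.14,0.003,-0.006,-0.8]]]}}

```text
time: 4.65
tool_pos: [0.5254, -0.0267, 0.0815]
tool_rot: [-3.133, -0.0, 1.413]
contact_force: [-9.0, -0.1, -5.4]
opening: 0.0292
```

```bash
python3 -c "
from h import *;from cell import robot;import cv2
plan(robot.observe(),[.5173,-.0874,.0812],1.411)
d=robot.read_camera('scene');cv2.imwrite('pics/s4.png',cv2.resize(d['image'][100:280,180:400,::-1],None,fx=3,fy=3))"
```

```text
t 4.65 pos [ 0.5254 -0.0267  0.0815] rot [-3.133 -0.     1.413] F [-9.  -0.1 -5.4] T [-0.06  1.17  0.03] op 0.0292
turn [-0.005 -0.     0.001] shift [-0.2039  0.005   0.0009]
```

View pics/s4.png

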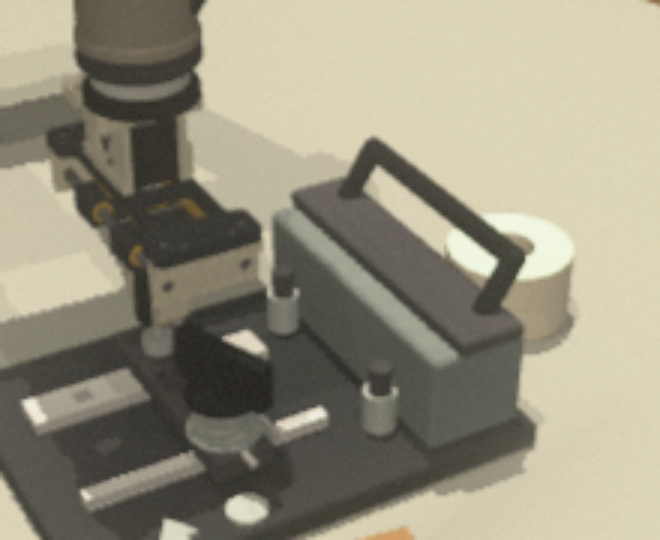

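The stop slides along with the plunger. I'll continue to the far hole and ease off the side load.

Emit:
{"fn": "arm_command", "kwargs": {"motion": [[[0,0,0,-0.02,-0.006,0,-0.8],[0,0,0,-0.05,-0.006,0,-0.8],[0,0,0,-0.09,-0.006,0,-0.8],[0,0,0,-0.13,-0.006,0,-0.8],[0,0,0,-0.16,-0.006,0,-0.8],[0,0,0,-0.19,-0.006,0,-0.8],[0,0,0,-0.204,-0.006,0,-0.8],[0,0,0,-0.204,-0.006,0,-0.8]]]}}

```text
time: 5.5
tool_pos: [0.5154, -0.0879, 0.0823]
tool_rot: [-3.137, 0.0, 1.413]
contact_force: [-5.6, -1.8, -6.9]
opening: 0.0291
```

```bash
python3 -c "
from h import *;from cell import robot;import cv2
plan(robot.observe(),[.5173,-.0874,.0812],1.411)
d=robot.read_camera('scene');cv2.imwrite('pics/s5.png',cv2.resize(d['image'][100:280,160:360,::-1],None,fx=3.3,fy=3.3))
d=robot.read_camera('top');cv2.imwrite('pics/t5.png',cv2.resize(d['image'][160:300,220:400,::-1],None,fx=4.2,fy=4.2))"
```

```text
t 5.5 pos [ 0.5154 -0.0879  0.0823] rot [-3.137  0.     1.413] F [-5.6 -1.8 -6.9] T [-0.18  0.85 -0.02] op 0.0291
turn [-0.003  0.     0.001] shift [0.0026 0.0059 0.0035]
```

View pics/s5.png

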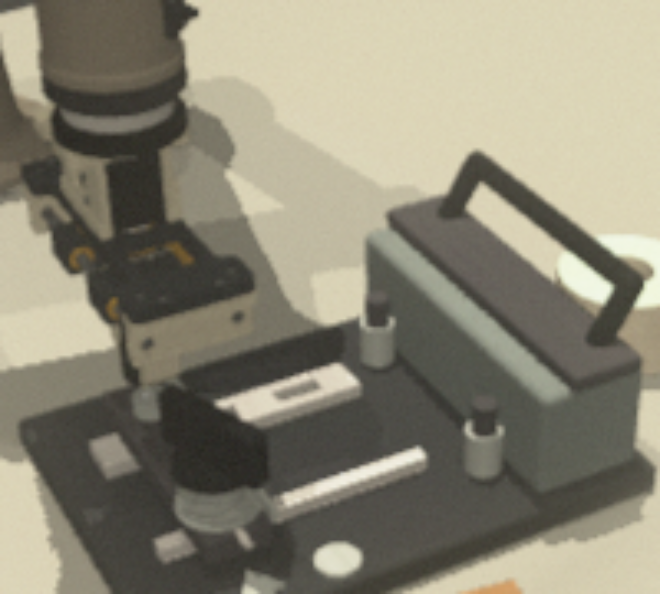

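View pics/t5.png

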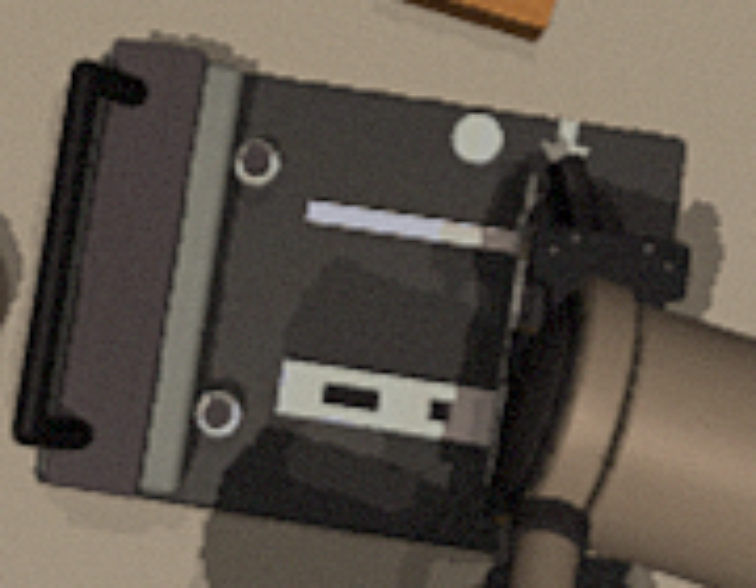

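Emit:
{"fn": "arm_command", "kwargs": {"motion": [[[0,0,0,0.003,0,0,-0.8],[0,0,0,0.003,0,0.008,-0.8],[0,0,0,0.003,0,0.016,-0.8],[0,0,0,0.003,0,0.024,-0.8],[0,0,0,0.003,0,0.032,-0.8],[0,0,0,0.003,0,0.038,-0.8],[0,0,0,0.003,0,0.038,-0.8]]]}}

```text
time: 6.3
tool_pos: [0.5156, -0.0867, 0.0709]
tool_rot: [-3.137, 0.0, 1.413]
contact_force: [-6.8, -0.7, -3.7]
opening: 0.0291
```

```bash
python3 -c "
from h import *;from cell import robot;import cv2
plan(robot.observe(),[.5173,-.0874,.07],1.411)"
```

```text
t 6.3 pos [ 0.5156 -0.0867  0.0709] rot [-3.137  0.     1.413] F [-6.8 -0.7 -3.7] T [-0.14  0.95  0.06] op 0.0291
turn [-0.003  0.     0.002] shift [-0.0013  0.0059  0.003 ]
```

Emit:
{"fn": "arm_command", "kwargs": {"motion": [[[0,0,0,0,0,0,0.2],[0,0,0,0,0,0,0.2],[0,0,0,0,0,0,0.2],[0,0,0,0,0,0,0.2],[0,0,0,0,0,-0.12,0.2],[0,0,0,0,0,-0.25,0.2],[0,0,0,0,0,-0.35,0.2],[0,0,0,0,0,-0.35,0.2]]]}}

```text
time: 7.1
tool_pos: [0.5203, -0.0871, 0.1816]
tool_rot: [3.132, 0.002, 1.414]
contact_force: [-0.2, 0.5, -0.2]
opening: 0.0548
```

```bash
python3 -c "
from h import *;from cell import robot;import cv2
plan(robot.observe(),[.62,-.10,.16],.3)
d=robot.read_camera('scene');np.savez('s6.npz',**d);cv2.imwrite('pics/s6.png',cv2.resize(d['image'][100:280,160:360,::-1],None,fx=3.3,fy=3.3))
d=robot.read_camera('top');np.savez('t6.npz',**d);cv2.imwrite('pics/t6.png',cv2.resize(d['image'][160:300,220:400,::-1],None,fx=4.2,fy=4.2))"
```

```text
t 7.1 pos [ 0.5203 -0.0871  0.1816] rot [3.132e+00 2.000e-03 1.414e+00] F [-0.2  0.5 -0.2] T [-0.05 -0.1  -0.02] op 0.0548
turn [ 0.006 -0.003  0.709] shift [0.0097 0.3343 0.0754]
```

View pics/s6.png

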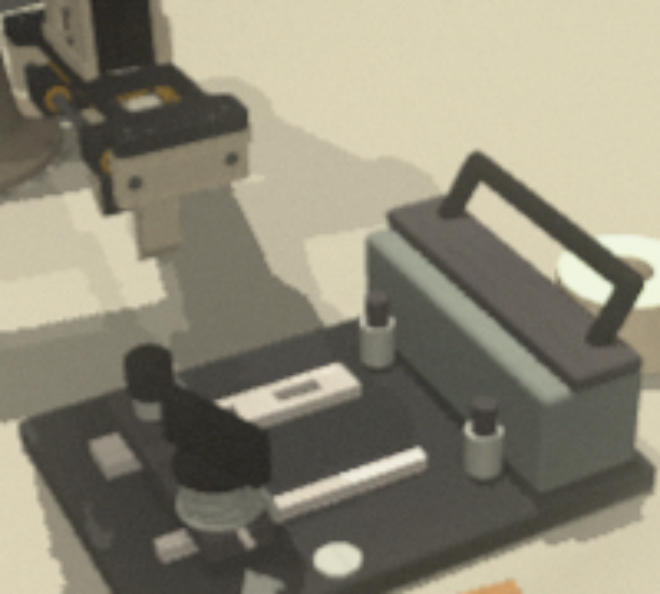

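View pics/t6.png

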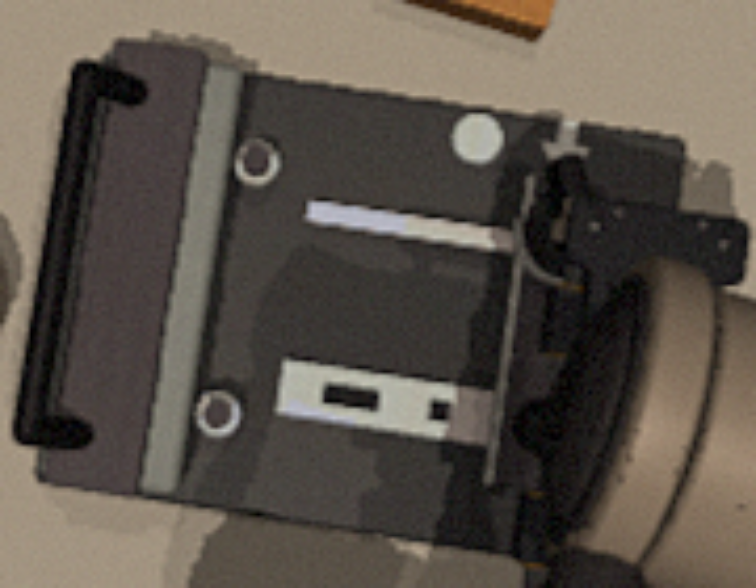

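```bash
cat >> h.py <<'E'
th=-.1598;t=np.array([.57463,-.04603]);R=np.array([[np.cos(th),-np.sin(th)],[np.sin(th),np.cos(th)]])
def cloud(d):
    f=210/np.tan(np.radians(float(d["fov_y"]))/2)
    T=d["cam_to_world"];v,u=np.mgrid[0:420,0:560];z=d["z_map"]
    X=np.stack([(u-d["cx"])/f*z,(v-d["cy"])/f*z,z],-1)@T[:3,:3].T+T[:3,3]
    X[...,:2]=(X[...,:2]-t)@R
    return X[z>0]
def sel(X,x0,y0,r,lo,hi):
    return X[(np.hypot(X[:,0]-x0,X[:,1]-y0)<r)&(X[:,2]>lo)&(X[:,2]<hi)]
E
python3 - <<'E'
from h import *
for n,y in(("scene0",.053),("s6",-.05)):
    X=cloud(dict(np.load(n+".npz")))
    for x0,r in((-.05,.022),(.055,.045)):
        q=sel(X,x0,y,r,.05,.14);top=np.sort(q[:,2])
        print(n,x0,"top",np.percentile(top,[50,90,95,99]).round(4))
        k=q[q[:,2]>top[-1]-.006]; print(len(k),k.mean(0),(k.min(0)+k.max(0))/2)
        if x0>0:
            w,V=np.linalg.eigh(np.cov(k[:,:2].T));print(np.arctan2(*V[:,1])%np.pi)
E
```

```text
scene0 -0.05 top [0.077  0.093  0.0938 0.0941]
82 [-0.04845665  0.05060748  0.09239427] [-0.04951925  0.05103508  0.09237989]
scene0 0.055 top [0.0878 0.1168 0.1177 0.1186]
189 [0.05677935 0.05183746 0.11684179] [0.05509356 0.05330425 0.116998  ]
1.1922513657988394
s6 -0.05 top [0.0819 0.093  0.0934 0.0941]
108 [-0.04802916 -0.05176534  0.09189478] [-0.04942192 -0.0507476   0.09177348]
s6 0.055 top [0.087  0.1169 0.1178 0.119 ]
200 [ 0.05725946 -0.05077202  0.11712165] [ 0.05443925 -0.05053449  0.11731417]
1.201390266332956
```

Plunger knob top is at 0.093, the same as when home at the start. The stop's middle is at y ≈ -50.6 mm, so the pin is home in the far hole. Next I'll move over the clamp knob, whose bar is at about 1.195 rad.

```bash
python3 -c "
from h import *;from cell import robot
w=R@[.055,-.0505]+t;print(w)
plan(robot.observe(),[*w,.1816],.216)"
```

```text
[ 0.62089365 -0.10463823]
t 7.2 pos [ 0.5179 -0.0864  0.1775] rot [3.14  0.    1.413] F [0.7 0.3 0.1] T [-0.04 -0.09  0.05] op 0.0551
turn [ 0.001 -0.001  0.762] shift [-0.0062  0.3485 -0.013 ]
```

Emit:
{"fn": "arm_command", "kwargs": {"motion": [[[0,0,0.762,-0.006,0.349,0,-0.1],[0,0,0.762,-0.006,0.349,0,-0.1],[0,0,0.762,-0.006,0.349,0,-0.1],[0,0,0.762,-0.006,0.349,0,-0.1],[0,0,0.762,-0.006,0.349,0,-0.1],[0,0,0.762,-0.006,0.349,0,-0.1],[0,0,0.762,-0.006,0.349,0,-0.1],[0,0,0.762,-0.006,0.349,0,-0.1]]]}}

```text
time: 8.0
tool_pos: [0.62, -0.1043, 0.1748]
tool_rot: [-3.14, 0.003, 0.21]
contact_force: [-0.8, -0.3, -0.1]
opening: 0.0411
```

Emit:
{"fn": "arm_command", "kwargs": {"motion": [[[0,0,0,0,0,0,-0.1],[0,0,0,0,0,0,-0.1],[0,0,0,0,0,0,-0.1]]]}}

```text
time: 8.3
tool_pos: [0.6205, -0.1044, 0.1762]
tool_rot: [-3.141, 0.001, 0.219]
contact_force: [-0.4, -0.9, -0.8]
opening: 0.0412
```

```bash
python3 -c "
from h import *;from cell import robot
w=R@[.055,-.0505]+t
plan(robot.observe(),[*w,.09],.216)"
```

```text
t 8.3 pos [ 0.6205 -0.1044  0.1762] rot [-3.141e+00  1.000e-03  2.190e-01] F [-0.4 -0.9 -0.8] T [-0.03 -0.06  0.05] op 0.0412
turn [-0.     0.001  0.002] shift [0.0015 0.0011 0.2873]
```

Emit:
{"fn": "arm_command", "kwargs": {"motion": [[[0,0,0,0,0,0.06,-0.1],[0,0,0,0,0,0.12,-0.1],[0,0,0,0,0,0.18,-0.1],[0,0,0,0,0,0.23,-0.1],[0,0,0,0,0,0.27,-0.1],[0,0,0,0,0,0.286,-0.1],[0,0,0,0,0,0.286,-0.1],[0,0,0,0,0,0.286,-0.1]]]}}

```text
time: 9.1
tool_pos: [0.6212, -0.1047, 0.0918]
tool_rot: [3.141, -0.001, 0.217]
contact_force: [-0.7, -0.4, -0.5]
opening: 0.0413
```

```bash
python3 -c "
from h import *;from cell import robot;import cv2
w=R@[.055,-.0505]+t
plan(robot.observe(),[*w,.09],.216)
d=robot.read_camera('scene');cv2.imwrite('pics/s7.png',cv2.resize(d['image'][100:280,160:360,::-1],None,fx=3.3,fy=3.3))"
```

```text
t 9.1 pos [ 0.6212 -0.1047  0.0918] rot [ 3.141e+00 -1.000e-03  2.170e-01] F [-0.7 -0.4 -0.5] T [0.01 0.02 0.01] op 0.0413
turn [ 0.    -0.001  0.001] shift [-0.001  -0.0003  0.0059]
```

View pics/s7.png

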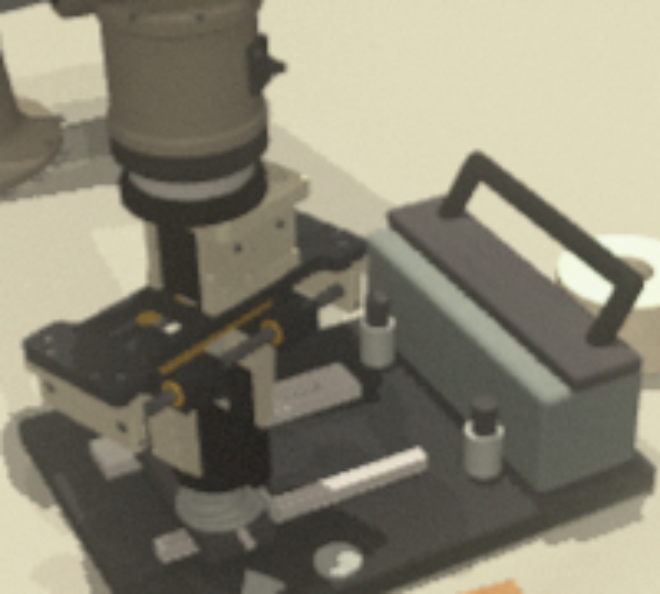

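The fingers straddle the bar. I'll close gently and turn backwards.

Emit:
{"fn": "arm_command", "kwargs": {"motion": [[[0,0,0,0,0,0,-0.9],[0,0,0,0,0,0,-0.9],[0,0,0,0,0,0,-0.9],[0,0,0,0,0,0,-0.9]]], "grip_force": 12}}

```text
time: 9.55
tool_pos: [0.6207, -0.1043, 0.0913]
tool_rot: [-3.141, -0.0, 0.216]
contact_force: [-1.9, 1.9, 0.6]
opening: 0.0136
```

Emit:
{"fn": "arm_command", "kwargs": {"motion": [[[0,0,-0.05,0,0,0,-0.9],[0,0,-0.12,0,0,0,-0.9],[0,0,-0.18,0,0,0,-0.9],[0,0,-0.24,0,0,0,-0.9],[0,0,-0.3,0,0,0,-0.9],[0,0,-0.36,0,0,0,-0.9],[0,0,-0.4,0,0,0,-0.9],[0,0,-0.4,0,0,0,-0.9]]]}}

```text
time: 10.35
tool_pos: [0.6202, -0.104, 0.0911]
tool_rot: [-3.14, 0.0, 0.845]
contact_force: [-2.1, 1.9, 1.9]
opening: 0.0142
```

```bash
python3 -c "
from h import *;from cell import robot;import cv2
w=R@[.055,-.0505]+t
plan(robot.observe(),[*w,.09],1.411+.08)
d=robot.read_camera('scene');cv2.imwrite('pics/s8.png',cv2.resize(d['image'][100:280,160:360,::-1],None,fx=3.3,fy=3.3))"
```

```text
t 10.35 pos [ 0.6202 -0.104   0.0911] rot [-3.14   0.     0.845] F [-2.1  1.9  1.9] T [0.44 0.42 0.05] op 0.0142
turn [-0.001 -0.    -0.411] shift [-0.0003  0.0031  0.0038]
```

View pics/s8.png

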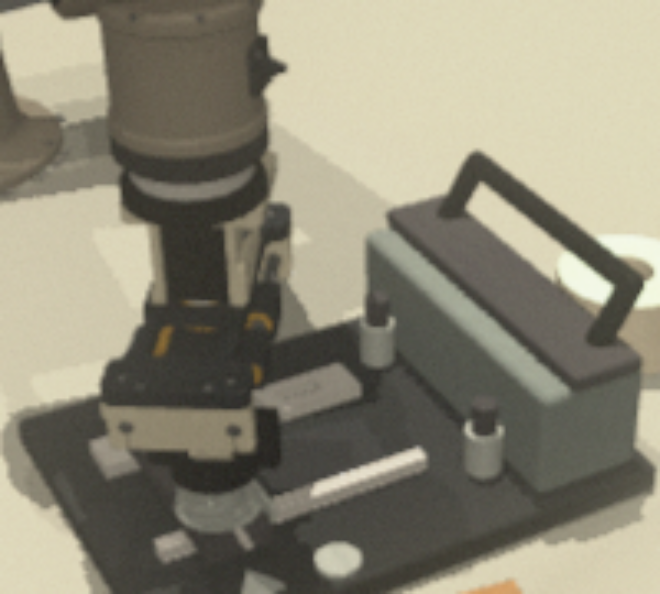

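The bar turns with the fingers. I'll continue to about -0.09 rad, then open so the knob can drop.

Emit:
{"fn": "arm_command", "kwargs": {"motion": [[[0,0,-0.05,0,0,0,-0.9],[0,0,-0.12,0,0,0,-0.9],[0,0,-0.18,0,0,0,-0.9],[0,0,-0.24,0,0,0,-0.9],[0,0,-0.3,0,0,0,-0.9],[0,0,-0.36,0,0,0,-0.9],[0,0,-0.42,0,0,0,-0.9],[0,0,-0.42,0,0,0,-0.9]]]}}

```text
time: 11.2
tool_pos: [0.6195, -0.104, 0.0902]
tool_rot: [-3.138, -0.001, 1.504]
contact_force: [-4.6, 2.5, -2.6]
opening: 0.014
```

Emit:
{"fn": "arm_command", "kwargs": {"motion": [[[0,0,0,0,0,0,-0.9],[0,0,0,0,0,0,-0.35],[0,0,0,0,0,0,-0.35],[0,0,0,0,0,0,-0.35],[0,0,0,0,0,0,-0.35],[0,0,0,0,0,0,-0.35]]]}}

```text
time: 11.8
tool_pos: [0.6211, -0.1047, 0.0914]
tool_rot: [3.141, 0.0, 1.504]
contact_force: [-0.2, -0.5, 0.1]
opening: 0.03
```

```bash
python3 -c "
from h import *;from cell import robot;import cv2
w=R@[.055,-.0505]+t
plan(robot.observe(),[*w,.083],1.411+.08)
d=robot.read_camera('scene');np.savez('s9.npz',**d);cv2.imwrite('pics/s9.png',cv2.resize(d['image'][100:280,160:360,::-1],None,fx=3.3,fy=3.3))"
```

```text
t 11.8 pos [ 0.6211 -0.1047  0.0914] rot [3.141 0.    1.504] F [-0.2 -0.5  0.1] T [-0.02 -0.1   0.01] op 0.03
turn [0.001 0.    0.008] shift [ 0.0002 -0.0007  0.028 ]
```

View pics/s9.png

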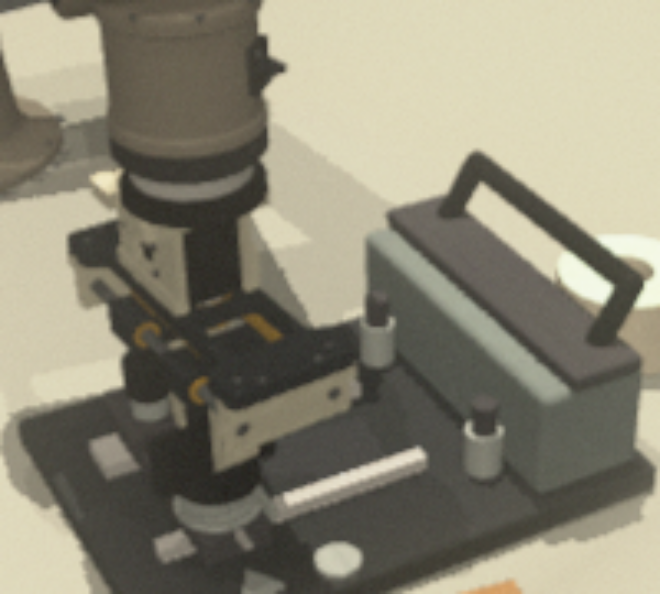

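Emit:
{"fn": "arm_command", "kwargs": {"motion": [[[0,0,0,0,0,-0.1,-0.1],[0,0,0,0,0,-0.2,-0.1],[0,0,0,0,0,-0.3,-0.1],[0,0,0,0,0,-0.3,-0.1],[0,0,0,0,0,-0.3,-0.1]]]}}

```text
time: 12.35
tool_pos: [0.6209, -0.1046, 0.1816]
tool_rot: [3.14, 0.0, 1.504]
contact_force: [-0.6, 0.6, -0.3]
opening: 0.0409
```

```bash
python3 -c "
from h import *;from cell import robot;import cv2
d=robot.read_camera('scene');cv2.imwrite('pics/s10.png',cv2.resize(d['image'][100:280,160:360,::-1],None,fx=3.3,fy=3.3))
X=cloud(d)
for x0,r in((-.05,.022),(.055,.045)):
    q=sel(X,x0,-.05,r,.05,.14)
    print(np.percentile(q[:,2],[50,90,95,99]).round(4),end=' ');k=q[q[:,2]>q[:,2].max()-.007];print(len(k),((k.min(0)+k.max(0))/2).round(4))
w,V=np.linalg.eigh(np.cov(k[:,:2].T));print(np.arctan2(*V[:,1]),np.sqrt(12*w))
w=R@[.055,-.0505]+t
plan(robot.observe(),[*w,.083],1.411+.08)
"
```

```text
[0.0749 0.0928 0.0936 0.0946] 107 [-0.0484 -0.0531  0.0916]
[0.084  0.109  0.1098 0.1108] 232 [ 0.0541 -0.0523  0.1084]
-0.08826102062699984 [0.01389481 0.076435  ]
t 12.4 pos [ 0.6203 -0.1044  0.1804] rot [-3.141 -0.     1.504] F [0.7 0.1 0. ] T [-0.03 -0.05 -0.03] op 0.0412
turn [-0.001 -0.     0.009] shift [-0.0007  0.0022  0.3248]
```

View pics/s10.png

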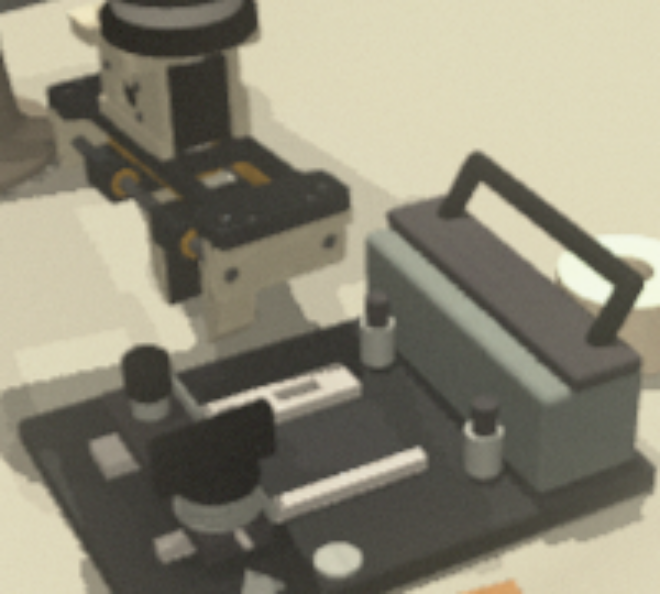

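The knob has dropped: its top is at 0.110 (was 0.118), with the bar at -0.09 rad. I'll regrip lower and turn forwards, following it down.

Emit:
{"fn": "arm_command", "kwargs": {"motion": [[[0,0,0,0,0,0.1,-0.1],[0,0,0,0,0,0.2,-0.1],[0,0,0,0,0,0.27,-0.1],[0,0,0,0,0,0.32,-0.1],[0,0,0,0,0,0.32,-0.1],[0,0,0,0,0,0.32,-0.9],[0,0,0,0,0,0.32,-0.9],[0,0,0,0,0,0.32,-0.9]]], "grip_force": 15}}

```text
time: 13.2
tool_pos: [0.6212, -0.1046, 0.0861]
tool_rot: [3.14, 0.0, 1.504]
contact_force: [0.2, -0.6, 1.4]
opening: 0.0217
```

Emit:
{"fn": "arm_command", "kwargs": {"motion": [[[0,0,0,0,0,0,-0.9],[0,0,0.06,0,0,0,-0.9],[0,0,0.13,0,0,0,-0.9],[0,0,0.2,0,0,0,-0.9],[0,0,0.26,0,0,0,-0.9],[0,0,0.32,0,0,0.001,-0.9],[0,0,0.38,0,0,0.002,-0.9],[0,0,0.38,0,0,0.002,-0.9]]]}}

```text
time: 14.0
tool_pos: [0.6199, -0.1046, 0.0851]
tool_rot: [-3.14, 0.001, 0.907]
contact_force: [-6.5, -0.5, 4.5]
opening: 0.0137
```

```bash
python3 -c "
from h import *;from cell import robot;import cv2
w=R@[.055,-.0505]+t
plan(robot.observe(),[*w,.083],-.16)
"
```

```text
t 14.0 pos [ 0.6199 -0.1046  0.0851] rot [-3.14e+00  1.00e-03  9.07e-01] F [-6.5 -0.5  4.5] T [ 0.02  0.94 -0.16] op 0.0137
turn [-0.     0.001  0.679] shift [0.002  0.0028 0.0071]
```

Emit:
{"fn": "arm_command", "kwargs": {"motion": [[[0,0,0.07,0,0,0.001,-0.9],[0,0,0.14,0,0,0.002,-0.9],[0,0,0.21,0,0,0.004,-0.9],[0,0,0.28,0,0,0.005,-0.9],[0,0,0.35,0,0,0.006,-0.9],[0,0,0.42,0,0,0.008,-0.9],[0,0,0.48,0,0,0.009,-0.9],[0,0,0.53,0,0,0.01,-0.9]]]}}

```text
time: 14.8
tool_pos: [0.6206, -0.1048, 0.0822]
tool_rot: [3.141, -0.0, 0.074]
contact_force: [-2.8, -0.6, 3.7]
opening: 0.0141
```

Emit:
{"fn": "arm_command", "kwargs": {"motion": [[[0,0,0.05,0,0,0.001,-0.9],[0,0,0.09,0,0,0.002,-0.9],[0,0,0.13,0,0,0.003,-0.9],[0,0,0.16,0,0,0.003,-0.9],[0,0,0.19,0,0,0.003,-0.9],[0,0,0.19,0,0,0.003,-0.9]]]}}

```text
time: 15.4
tool_pos: [0.6208, -0.1051, 0.0821]
tool_rot: [3.14, -0.001, -0.221]
contact_force: [-3.8, -1.7, 7.8]
opening: 0.0146
```

```bash
python3 -c "
from h import *;from cell import robot;import cv2
w=R@[.055,-.0505]+t
plan(robot.observe(),[*w,.083],-.16)
"
```

```text
t 15.4 pos [ 0.6208 -0.1051  0.0821] rot [ 3.14e+00 -1.00e-03 -2.21e-01] F [-3.8 -1.7  7.8] T [-0.19  0.7   0.33] op 0.0146
turn [ 0.001 -0.001 -0.039] shift [-0.0001 -0.0015 -0.0031]
```

At the end stop: the torque about z has risen to 0.33 Nm. I'll release and lift.

Emit:
{"fn": "arm_command", "kwargs": {"motion": [[[0,0,0,0,0,0,-0.1],[0,0,0,0,0,0,-0.1],[0,0,0,0,0,0,-0.1],[0,0,0,0,0,-0.1,-0.1],[0,0,0,0,0,-0.2,-0.1],[0,0,0,0,0,-0.35,-0.1],[0,0,0,0,0,-0.5,-0.1],[0,0,0,0,0,-0.5,-0.1]]]}}

```text
time: 16.2
tool_pos: [0.6238, -0.1052, 0.2381]
tool_rot: [3.141, -0.014, -0.223]
contact_force: [0.2, 0.6, 0.4]
opening: 0.0413
```

Emit:
{"fn": "arm_command", "kwargs": {"motion": [[[0,0,0,-0.3,0.5,0,-0.1],[0,0,0,-0.3,0.5,0,-0.1],[0,0,0,-0.3,0.5,0,-0.1],[0,0,0,-0.3,0.5,0,-0.1],[0,0,0,-0.3,0.5,0,-0.1],[0,0,0,-0.3,0.5,0,-0.1],[0,0,0,-0.3,0.5,0,-0.1]]]}}

```text
time: 16.9
tool_pos: [0.5004, -0.2301, 0.2304]
tool_rot: [-3.141, -0.0, -0.222]
contact_force: [0.2, -0.3, 0.2]
opening: 0.0414
```

```bash
python3 -c "
from h import *;from cell import robot;import cv2
for n in('scene','top'):
  d=robot.read_camera(n);np.savez(n+'11.npz',**d);o=(100,160) if n=='scene' else (160,220)
  cv2.imwrite('pics/%s11.png'%n,cv2.resize(d['image'][o[0]:o[0]+180,o[1]:o[1]+200,::-1],None,fx=3.3,fy=3.3,interpolation=cv2.INTER_CUBIC))
  X=cloud(d)
  for x0,r in((-.05,.022),(.055,.045)):
    q=sel(X,x0,-.05,r,.05,.14)
    print(n,np.percentile(q[:,2],[50,90,95,99]).round(4),end=' ');k=q[q[:,2]>q[:,2].max()-.006];print(len(k),((k.min(0)+k.max(0))/2).round(4))
  w,V=np.linalg.eigh(np.cov(k[:,:2].T));print(np.arctan2(*V[:,1]),np.sqrt(12*w))
plan(robot.observe(),[.5,-.3,.25])
"
```

```text
scene [0.0762 0.0929 0.0934 0.0945] 96 [-0.0501 -0.0521  0.0928]
scene [0.0753 0.1057 0.1062 0.1073] 188 [ 0.0543 -0.0522  0.1052]
-1.5733149096182988 [0.0134961  0.07619102]
top [0.0908 0.0938 0.0943 0.0954] 131 [-0.0495 -0.052   0.0927]
top [0.0734 0.106  0.1067 0.1081] 210 [ 0.0549 -0.0515  0.1058]
-1.5792547209622645 [0.01362179 0.07529584]
t 17.0 pos [ 0.5005 -0.2299  0.2304] rot [-3.141  0.    -0.222] F [ 0.6 -0.5 -0.6] T [ 0.02  0.   -0.02] op 0.0409
turn [0. 0. 0.] shift [ 0.0498  0.2284 -0.0655]
```

View pics/scene11.png

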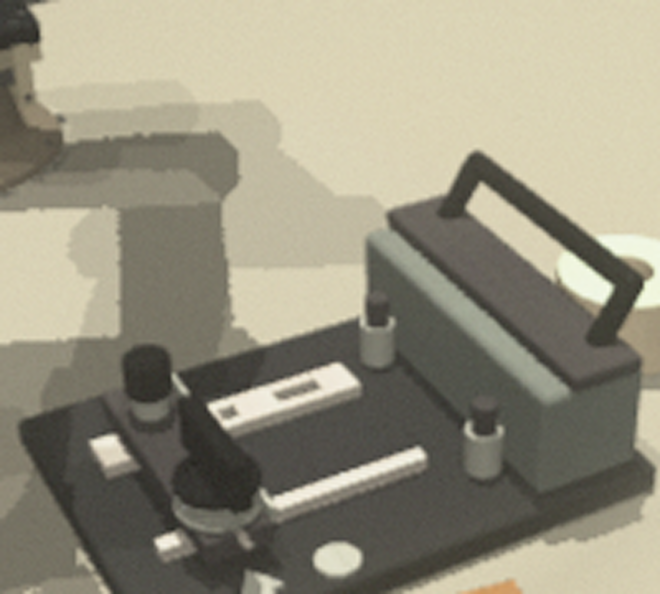

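View pics/top11.png

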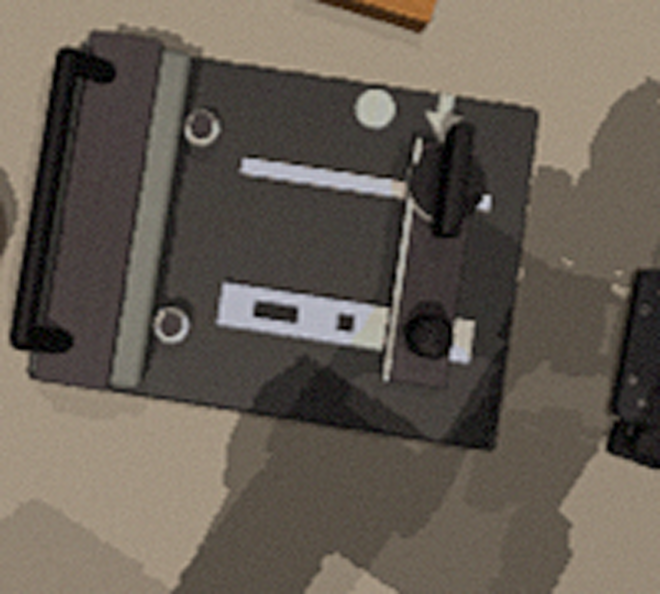

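The pictures show the bar across the rail along punch x and the clamp top 12 mm down. The plunger is low in the far hole, and the bystanders have not moved. Handing in.

```bash
python3 -c "
from cell import robot
print(robot.hand_in())"
```

```text
the job is handed in; nothing more can be done
None
```

The stop is locked in the hole marked by the arrow tab (the far hole, punch y = -50 mm), and I handed the job in at about 17 s of the 54 s allowed.

- **Stop and plunger:** I pulled the plunger up, slid the stop about 103 mm and let the plunger drop. Its knob top measures 93 mm, the same as when it was home at the start. The stop's middle is at y ≈ -52 mm, within the 2 mm play.
- **Clamp:** I turned the knob backwards to about -0.09 rad, where it dropped 8 mm into the thread start. I then turned it forwards to its end stop, where the torque rose to 0.33 Nm. The bar now lies along punch x at about 1.57 rad, and the knob has sunk 12 mm in total.
- **Surroundings:** The gripper is clear of everything. The label roll, stapler and staple box were not touched, though I did not measure their positions again at the end.

**Disagreement:** both cameras put the clamp knob about 20 mm lower than the task's heights. Its top was at 118 mm at the start, where the task implies 138 mm. I worked from the measured heights, and the drops of 8 mm and then 4 mm matched the task.

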